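# Let two red candies out of the seesaw dispenser

### The job

Serve the red candies: with the fingertips press down the yellow paddle at the far end of the dispenser that holds the two red balls, so that its gate lifts, and keep it pressed until both red balls lie in the bowl below the outlet; then let the paddle come up again so that the gate shuts. Grasp nothing, do not touch the balls, and leave the blue balls' dispenser, the bowls and everything else on the counter where they are.

Things in the scene. Friction and masses are not known exactly. Their poses are not given: they have to be found in the camera images.
- dispenser_red: candy dispenser loaded with the two red balls (both dispensers look alike but for the balls; either may be on the left). Fixed; 70 mm wide, 190 mm long, 121 mm tall; origin on the counter below the chute, z up, +x from the outlet to the paddle, away from the robot (yaw up to 0.35 rad). Its seesaw rocker turns on an axis along y at x 35, z 112 mm; the gate at x -35 mm holds the balls
- outlet_red (a point): lower end of the red dispenser's open-topped chute, on its floor, 62 mm above the counter; the chute is straight, 28 mm wide inside with 20 mm walls, and falls 8.6 degrees towards the dispenser's -x. The black gate plate hangs into it 35 mm uphill of this point
- paddle_red (a point): centre of the upper face of the yellow press paddle of the red balls' dispenser (paddle 34 mm along the dispenser's x by 40 mm along its y), 120 mm above the counter at rest; moves with the rocker, 52 mm from its pivot, and goes down about 18 mm at full press
- rocker_red (a joint): angle of the red dispenser's rocker in rad: 0 = gate shut (at rest), grows as the paddle is pressed down, 0.36 = stop. Above about 0.21 the balls pass under the gate. A spring returns it; at the paddle it needs about 1.5 N to start and 3.5 N at the stop
- dispenser_blue: candy dispenser loaded with the two blue balls (both dispensers look alike but for the balls; either may be on the left). Fixed; 70 mm wide, 190 mm long, 121 mm tall; origin on the counter below the chute, z up, +x from the outlet to the paddle, away from the robot (yaw up to 0.35 rad). Its seesaw rocker turns on an axis along y at x 35, z 112 mm; the gate at x -35 mm holds the balls
- outlet_blue (a point): lower end of the blue dispenser's open-topped chute, on its floor, 62 mm above the counter; the chute is straight, 28 mm wide inside with 20 mm walls, and falls 8.6 degrees towards the dispenser's -x. The black gate plate hangs into it 35 mm uphill of this point
- paddle_blue (a point): centre of the upper face of the yellow press paddle of the blue balls' dispenser (paddle 34 mm along the dispenser's x by 40 mm along its y), 120 mm above the counter at rest; moves with the rocker, 52 mm from its pivot, and goes down about 18 mm at full press
- rocker_blue (a joint): angle of the blue dispenser's rocker in rad: 0 = gate shut (at rest), grows as the paddle is pressed down, 0.36 = stop. Above about 0.21 the balls pass under the gate. A spring returns it; at the paddle it needs about 1.5 N to start and 3.5 N at the stop
- red_ball_1: red foil-wrapped hard candy ball, 24 mm diameter, 10 to 17 g, origin at its centre; waits in its dispenser's chute (first, against the gate)
- red_ball_2: red foil-wrapped hard candy ball, 24 mm diameter, 10 to 17 g, origin at its centre; waits in its dispenser's chute (second, behind the first at the gate)
- bowl_red: white open bowl under the outlet of the red balls' dispenser, 68 mm across the rim, 50 mm tall, loose, already placed to catch the balls; origin at the centre of its underside, on the counter
- blue_ball_1: blue foil-wrapped hard candy ball, 24 mm diameter, 10 to 17 g, origin at its centre; waits in its dispenser's chute (first, against the gate)
- blue_ball_2: blue foil-wrapped hard candy ball, 24 mm diameter, 10 to 17 g, origin at its centre; waits in its dispenser's chute (second, behind the first at the gate)
- bowl_blue: cream open bowl under the outlet of the blue balls' dispenser, 68 mm across the rim, 50 mm tall, loose, already placed to catch the balls; origin at the centre of its underside, on the counter
- tin_sugar: grey round tin with a wooden lid, 92 mm across, 130 mm tall, bystander, origin at the centre of its underside
- tin_cocoa: green round tin with a wooden lid, 87 mm across, 160 mm tall, bystander, origin at the centre of its underside
- spray_bottle: white and yellow spray bottle, 278 mm tall, bystander, origin at the centre of its underside
- milk_jug: small yellow jug, 85 mm tall, bystander, origin at the centre of its underside
- cup_a: cream espresso cup, 56 mm tall, bystander, origin at the centre of its underside
- glass_a: clear drinking glass, 80 mm across, 88 mm tall, bystander, origin at the centre of its underside
- tamper: coffee tamper, steel foot 58 mm across, dark wooden handle, 85 mm tall, bystander, origin at the centre of its underside
There are look-alikes about, which are no part of the job. Leave any turquoise look-alike of the bowl_red alone.

How it is judged:
By the outcome, as a careful person would: the job done as asked, in the order asked, and still so for the second after the job is handed in, with the robot touching nothing.
It also fails if it takes over 40 s, if anything falls off the work surface, if the arm or the gripper's body presses on something with over 40 N, if the wrist force passes 120 N, or if a joint passes its speed limit or range.

### The arm

A 6-joint arm with a two-finger parallel gripper is mounted at the origin on a cart in front of the work surface, level with it; the furniture and walls round the work are solid. World frame = base frame: x ahead of the robot, y to its left, z up, the work surface at z = 0. Lengths are in m, angles in rad, forces in N, time in s.
With the tool pointing down it reaches from about 0.4 to 0.825 m from the base axis. Payload 7 kg.
Tool frame: the origin (TCP) lies at the very end of the fingers, on their centre line; the grasp point (between the pads) lies 19 mm behind it; z points along the fingers, y is the line along which they close (so a half turn about z gives the same grasp; the last joint's range is limited). The gripper opens to 88 mm and grips with 3 to 60 N. Pads are 19 mm wide; open, the fingers measure 130 mm over their backs; the gripper's body (78 mm by 193 mm) begins 47 mm behind the grasp point.
Start: joints at [-0.999, 0.359, 0.012, 0, -1.224, -0.288], TCP at [0.189, -0.648, 0.227] pointing down, gripper open.
Joint ranges: [-3.07, 3.07], [-1.43, 2.12], [-1.02, 1.25], [-3.03, 1.67], [-3.05, -0], [-3.03, 3.03]. Speed limits (rad/s): [2.39, 2.39, 3.01, 3.14, 3.14, 3.14].

### API

Orientations are given as [roll, pitch, yaw] about the fixed x, y, z axes, in that order (R = Rz(yaw) Ry(pitch) Rx(roll)).
In Python, from station import arm gives the robot as it stands. The module is installed in compiled form; this text tells all that it offers.
- The arm moves only by the shell command python3 -m crank 'ROWS' [FORCE]. ROWS is JSON, a list of rows, each an object of numbers: "dx", "dy", "dz": the shift along the world's x, y, z in m; "twist": the turn about the world's z in degrees; "grip": the opening, from -1 (shut) to 1 (fully open). A call has exactly 5 rows; each row is the pose to reach, as a shift and turn from the pose commanded when the call began; what a row does not reach only later rows make up. A row lasts 1/12 s, in which the tool goes at most 41.7 mm and 7.16 degrees, less where a joint would pass 70% of its speed; a pose out of reach is approached as far as the arm can. A call with a gripper value outside its range is refused whole. The fingers move at their own pace and stop on an object; FORCE is the grip in N (left out, the last holds). Time passes only in rows, so rows that repeat a pose let the fingers close, or fill a call up. It gives the time, the measured TCP pose, the force, the opening and the grip force at its end, in the units of the state.
- arm.get_state(): the state, without advancing time (a new reading comes with each control period).
- arm.grab_frame(name): name is "side" or "top" or "wrist"; returns the picture (400x640x3 uint8, red, green, blue); there is no depth.
- arm.get_calibration(name): a dict with "fx", "fy", "cx", "cy" (pixels), "k1" (the pictures are not rectified: a ray, as slopes to the right and down, at radius r is drawn at 1 + k1 r^2 times it, then the intrinsics apply), "cam_to_world" (4x4, takes a point from camera to world coordinates); the wrist camera has in their place "tool_from_camera" (4x4, takes a point from camera to tool coordinates, whose origin is the TCP and whose axes are the flange's). Camera axes: x right, y down, z forward; pixel columns grow to the right and rows downward; lengths in m; the calibration is good to about 2 mm. A picture is of the moment at which its call begins: read the wrist's pose just before it. get_calibration takes no time and is no camera call.
- arm.job_done(): hands the job in; it is judged then, once.
The state is a dict: "t": time; "q": joint angles; "qd": joint speeds; "joint_efforts": joint torques, N m; "eef_pos": TCP position; "ee_rot": TCP orientation; "force": force on the tool from outside, world axes, zero at the start; "moment": the same for the moment, N m; "width": finger opening in m; "gripper_force": force on a finger pad.
Only numpy, scipy, OpenCV 4.12 (cv2) and the standard library are available. Lean on these libraries where they do the work, as an engineer would, in place of code of your own. Each camera call takes 0.05 s, during which the arm holds its last target. There are 200 camera calls.

## Working session

There is one attempt and no reset: what is moved stays moved. The work goes in short steps, Python scripts to look and compute and a shell command to move; the robot and the scene stay as the last step left them, time stands still between calls to the robot, and variables do not carry over. Pictures are saved under pics/ and viewed, at most 10 in all, crops included, and the job is handed in when it is done.

```bash
mkdir -p pics; python3 - <<'E'
from station import arm
import cv2
for n in("top","side"):
    cv2.imwrite(f"pics/{n}0.png",arm.grab_frame(n)[:,:,::-1])
    c=arm.get_calibration(n);print(n,c)
s=arm.get_state();print(s["t"],s["eef_pos"],s["ee_rot"],s["width"],s["force"])
E
```

```text
top {'fx': 451.6379390548583, 'fy': 451.6379390548583, 'cx': 326.66434126069447, 'cy': 210.4568509732359, 'k1': -0.09176474484827951, 'cam_to_world': array([[ 0.01072933, -0.99099653,  0.13345695,  0.44371298],
       [-0.99986161, -0.00893549,  0.01403302,  0.09981355],
       [-0.01271417, -0.13358905, -0.99095525,  1.13924103],
       [ 0.        ,  0.        ,  0.        ,  1.        ]])}
side {'fx': 379.73035902588055, 'fy': 379.73035902588055, 'cx': 309.2203228659501, 'cy': 200.0659873595687, 'k1': -0.08779347809537488, 'cam_to_world': array([[ 9.07694736e-01,  3.25691931e-01, -2.64603537e-01,
         7.97857298e-01],
       [ 4.19630400e-01, -7.03338772e-01,  5.73781229e-01,
        -4.36194959e-01],
       [ 7.69989040e-04, -6.31853890e-01, -7.75087137e-01,
         8.24540126e-01],
       [ 0.00000000e+00,  0.00000000e+00,  0.00000000e+00,
         1.00000000e+00]])}
0.1 [ 0.18884483 -0.64758672  0.22572386] [ 3.14009138e+00 -1.62188636e-04 -2.85787886e+00] 0.08742326452878535 [0.17980928 0.60435292 0.56360111]
```

View pics/top0.png

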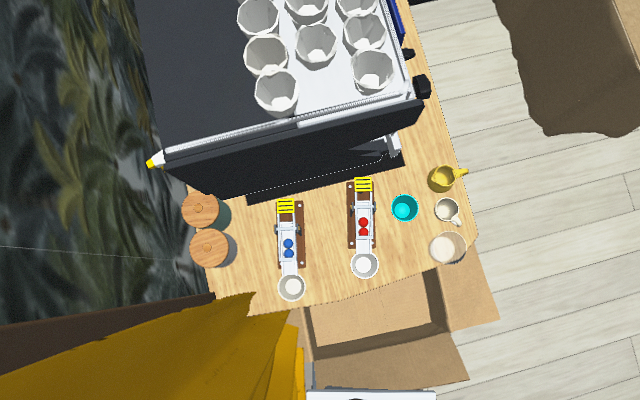

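View pics/side0.png

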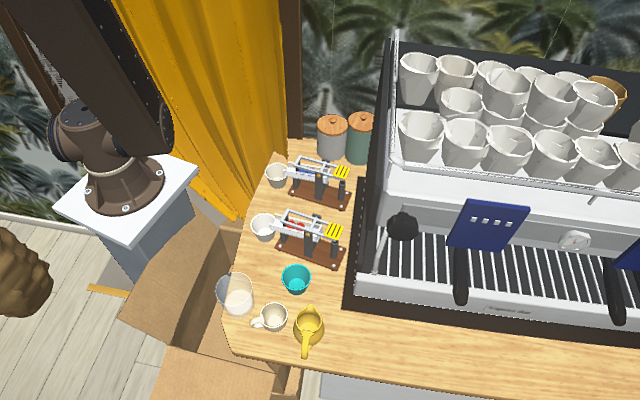

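Top view: the red balls are at (363,222) and (363,231), with their paddle at (363,184) and a white bowl at (364,265). The blue balls are at (288,248), with their paddle at (286,206) and a cream bowl at (291,287). The turquoise look-alike bowl is at (404,207). The dispenser on the right in the top view is the red one. Next I'll confirm that with a crop and measure.

```bash
cat > h.py <<'E'
import numpy as np,cv2
from station import arm
def ray(n,u,v):
    c=arm.get_calibration(n);K=np.array([[c["fx"],0,c["cx"]],[0,c["fy"],c["cy"]],[0,0,1]])
    p=cv2.undistortPoints(np.array([[[u,v]]],float),K,np.array([c["k1"],0,0,0,0]))[0,0]
    T=c["cam_to_world"];return T[:3,3],T[:3,:3]@np.array([p[0],p[1],1])
def plane(n,u,v,z):
    o,d=ray(n,u,v);return o+d*(z-o[2])/d[2]
def blobs(im,lo,hi,box):
    m=cv2.inRange(cv2.cvtColor(im,cv2.COLOR_RGB2HSV),lo,hi);x0,y0,x1,y1=box
    k=np.zeros_like(m);k[y0:y1,x0:x1]=m[y0:y1,x0:x1]
    k=cv2.morphologyEx(k,cv2.MORPH_CLOSE,np.ones((5,5)))
    r=cv2.connectedComponentsWithStats(k);return [(r[2][i],r[3][i],cv2.minAreaRect(np.argwhere(r[1]==i)[:,::-1].astype(np.float32))) for i in range(1,r[0]) if r[2][i][4]>15]
E
python3 - <<'E'
from h import *
t=cv2.cvtColor(cv2.imread("pics/top0.png"),cv2.COLOR_BGR2RGB);s=cv2.cvtColor(cv2.imread("pics/side0.png"),cv2.COLOR_BGR2RGB)
Y=((20,120,120),(35,255,255))
for b in blobs(t,*Y,(270,170,380,220)):print("top yel",b[0],b[1].round(1),b[2],plane("top",*b[1],.12).round(4))
for b in blobs(s,*Y,(310,150,360,250)):print("side yel",b[0],b[1].round(1),b[2],plane("side",*b[1],.12).round(4))
for b in blobs(t,(0,150,80),(6,255,255),(345,205,380,245)):print("red",b[0],b[1].round(1),plane("top",*b[1],.084).round(4))
for q in((364,265,.05),):print("bowl",plane("top",*q).round(3))
for u,v in((247,203),(403,165),(250,195),(400,152)):print("machine base",plane("top",u,v,0).round(3))
for u,v in ((170,150),(420,105),(205,200),(428,122)):print("machine top",[plane("top",u,v,z).round(3).tolist() for z in(.2,.3,.4)])
a=cv2.resize(t[155:300,265:420],None,fx=3.6,fy=3.6);b=cv2.resize(s[140:290,240:380],None,fx=1.7,fy=1.7)
o=np.zeros((600,800,3),np.uint8);o[:a.shape[0],:a.shape[1]]=a;o[:b.shape[0],800-b.shape[1]:]=b
cv2.imwrite("pics/crop.png",o[:,:,::-1])
E
```

```text
top yel [354 177  19  15 265] [362.5 183.9] ((363.0, 184.0), (14.0, 18.0), 90.0) [0.6433 0.0326 0.12  ]
top yel [276 198  19  16 268] [285.3 205.3] ((285.3264465332031, 205.2440948486328), (14.8024263381958, 17.94698143005371), 85.60128784179688) [0.5919 0.2088 0.12  ]
side yel [333 164  17  15 171] [341.2 171.3] ((341.0943603515625, 171.16981506347656), (14.56021785736084, 12.63716983795166), 15.945395469665527) [0.5918 0.2057 0.12  ]
side yel [324 221  20  20 244] [333.6 230.6] ((333.4827575683594, 230.29310607910156), (15.96979808807373, 16.155494689941406), 21.801406860351562) [0.6441 0.0281 0.12  ]
red [359 218   9  17 134] [363.  226.1] [0.5495 0.029  0.084 ]
bowl [0.459 0.024 0.05 ]
machine base [0.615 0.32  0.   ]
machine base [ 0.717 -0.08   0.   ]
machine base [0.635 0.313 0.   ]
machine base [ 0.752 -0.073  0.   ]
machine top [[0.7, 0.455, 0.2], [0.673, 0.418, 0.3], [0.645, 0.38, 0.4]]
machine top [[0.804, -0.088, 0.2], [0.766, -0.068, 0.3], [0.727, -0.048, 0.4]]
machine top [[0.59, 0.372, 0.2], [0.575, 0.343, 0.3], [0.559, 0.314, 0.4]]
machine top [[0.766, -0.104, 0.2], [0.731, -0.083, 0.3], [0.697, -0.061, 0.4]]
```

View pics/crop.png

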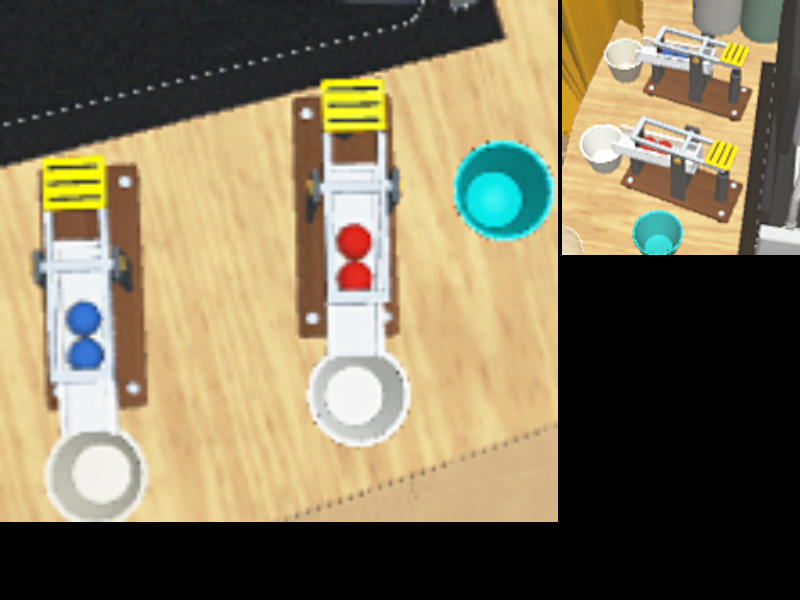

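The crop confirms it: the red dispenser is the right-hand one in the top view. Its paddle is at about (0.643, 0.030, 0.12) with yaw near 0, and the white bowl sits below its outlet. The tool yaw already runs parallel to the machine's side, so I'll go there high with the fingers shut.

```bash
python3 -m crank '[{"dx":0.01,"dy":0.03,"dz":0.02,"grip":-1},{"dx":0.02,"dy":0.06,"dz":0.04,"grip":-1},{"dx":0.035,"dy":0.09,"dz":0.06,"grip":-1},{"dx":0.05,"dy":0.125,"dz":0.07,"grip":-1},{"dx":0.065,"dy":0.16,"dz":0.07,"grip":-1}]'
python3 -m crank '[{"dx":0.015,"dy":0.036,"grip":-1},{"dx":0.03,"dy":0.072,"grip":-1},{"dx":0.045,"dy":0.108,"grip":-1},{"dx":0.06,"dy":0.144,"grip":-1},{"dx":0.075,"dy":0.18,"grip":-1}]'
python3 -m crank '[{"dx":0.015,"dy":0.036,"grip":-1},{"dx":0.03,"dy":0.072,"grip":-1},{"dx":0.045,"dy":0.108,"grip":-1},{"dx":0.06,"dy":0.144,"grip":-1},{"dx":0.075,"dy":0.18,"grip":-1}]'
python3 -m crank '[{"dx":0.02,"dy":0.032,"grip":-1},{"dx":0.04,"dy":0.064,"grip":-1},{"dx":0.06,"dy":0.096,"grip":-1},{"dx":0.08,"dy":0.128,"grip":-1},{"dx":0.1,"dy":0.158,"grip":-1}]'
python3 - <<'E'
from h import *
s=arm.get_state();print(s["eef_pos"],s["ee_rot"],s["width"],s["force"])
cv2.imwrite("pics/w1.png",arm.grab_frame("wrist")[:,:,::-1]);print(arm.get_calibration("wrist"))
E
```

```text
[ 0.18884483 -0.64758672  0.22572386] [ 3.14009138e+00 -1.62188636e-04 -2.85787886e+00] 0.08742326452878535 [0.17980928 0.60435292 0.56360111]
{'fx': 328.09802516645146, 'fy': 328.09802516645146, 'cx': 315.9403143727998, 'cy': 195.32387020879577, 'k1': -0.06629793759319008, 'tool_from_camera': array([[-4.55447558e-04, -9.52929984e-01, -3.03190102e-01,
         8.26715664e-02],
       [ 9.99999500e-01, -7.03893834e-04,  7.10162397e-04,
         6.95449843e-04],
       [-8.90148686e-04, -3.03189627e-01,  9.52929828e-01,
        -1.57792079e-01],
       [ 0.00000000e+00,  0.00000000e+00,  0.00000000e+00,
         1.00000000e+00]])}invalid input at $[0]: expected keys dx, dy, dz, twist, grip
invalid input at $[0]: expected keys dx, dy, dz, twist, grip
invalid input at $[0]: expected keys dx, dy, dz, twist, grip
invalid input at $[0]: expected keys dx, dy, dz, twist, grip
```

View pics/w1.png

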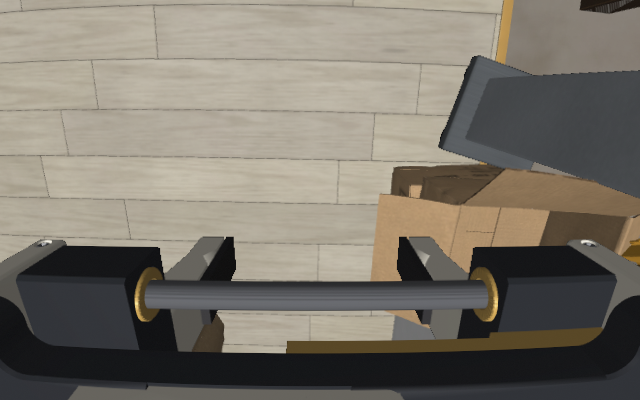

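The moves were refused because every row needs all five keys; the wrist view still shows the floor at the start pose. Re-issuing with all keys.

```bash
python3 -m crank '[{"dx":0.01,"dy":0.03,"dz":0.02,"twist":0,"grip":-1},{"dx":0.02,"dy":0.06,"dz":0.04,"twist":0,"grip":-1},{"dx":0.035,"dy":0.09,"dz":0.06,"twist":0,"grip":-1},{"dx":0.05,"dy":0.125,"dz":0.07,"twist":0,"grip":-1},{"dx":0.065,"dy":0.16,"dz":0.07,"twist":0,"grip":-1}]' &&
python3 -m crank '[{"dx":0.015,"dy":0.036,"dz":0,"twist":0,"grip":-1},{"dx":0.03,"dy":0.072,"dz":0,"twist":0,"grip":-1},{"dx":0.045,"dy":0.108,"dz":0,"twist":0,"grip":-1},{"dx":0.06,"dy":0.144,"dz":0,"twist":0,"grip":-1},{"dx":0.075,"dy":0.18,"dz":0,"twist":0,"grip":-1}]' &&
python3 -m crank '[{"dx":0.015,"dy":0.036,"dz":0,"twist":0,"grip":-1},{"dx":0.03,"dy":0.072,"dz":0,"twist":0,"grip":-1},{"dx":0.045,"dy":0.108,"dz":0,"twist":0,"grip":-1},{"dx":0.06,"dy":0.144,"dz":0,"twist":0,"grip":-1},{"dx":0.075,"dy":0.18,"dz":0,"twist":0,"grip":-1}]' &&
python3 -m crank '[{"dx":0.02,"dy":0.032,"dz":0,"twist":0,"grip":-1},{"dx":0.04,"dy":0.064,"dz":0,"twist":0,"grip":-1},{"dx":0.06,"dy":0.096,"dz":0,"twist":0,"grip":-1},{"dx":0.08,"dy":0.128,"dz":0,"twist":0,"grip":-1},{"dx":0.1,"dy":0.158,"dz":0,"twist":0,"grip":-1}]'
python3 - <<'E'
from h import *
s=arm.get_state();print(s["t"],s["eef_pos"],s["ee_rot"],s["width"],s["force"])
cv2.imwrite("pics/w2.png",arm.grab_frame("wrist")[:,:,::-1])
E
```

```text
t: 0.57
eef_pos: [0.2547, -0.4876, 0.2989]
ee_rot: [-3.138, 0.001, -2.858]
force: [1.4, 0.0, 1.0]
width: 0.0599
gripper_force: 0.0
t: 0.98
eef_pos: [0.329, -0.3062, 0.2966]
ee_rot: [-3.142, 0.0, -2.858]
force: [1.2, -0.8, 0.6]
width: 0.0265
gripper_force: 0.0
t: 1.4
eef_pos: [0.404, -0.1261, 0.2968]
ee_rot: [3.142, 0.001, -2.858]
force: [1.0, -0.3, 0.1]
width: 0.0006
gripper_force: 0.0
t: 1.82
eef_pos: [0.5044, 0.0321, 0.2966]
ee_rot: [3.141, 0.0, -2.857]
force: [1.5, -1.0, -0.5]
width: 0.0009
gripper_force: 0.0
1.8167 [0.50442448 0.03210686 0.29661427] [ 3.14139857e+00  3.19406822e-04 -2.85705478e+00] 0.0009066781168155214 [ 1.49873188 -0.95907704 -0.53858263]
```

View pics/w2.png

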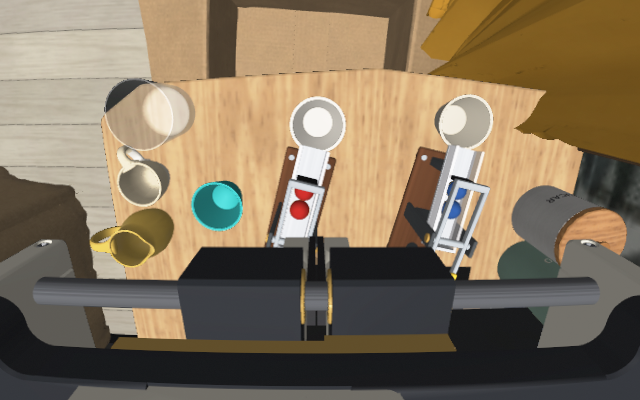

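The wrist view shows the red dispenser straight ahead: red balls at (300,195), white bowl at (317,125). The gripper hides the paddle. I'll move above it and check the clearance to the machine.

```bash
python3 -m crank '[{"dx":0.02,"dy":0,"dz":-0.01,"twist":0,"grip":-1},{"dx":0.045,"dy":0,"dz":-0.03,"twist":0,"grip":-1},{"dx":0.07,"dy":0,"dz":-0.05,"twist":0,"grip":-1},{"dx":0.09,"dy":-0.001,"dz":-0.07,"twist":0,"grip":-1},{"dx":0.105,"dy":-0.002,"dz":-0.085,"twist":0,"grip":-1}]' && python3 -m crank '[{"dx":0.008,"dy":0,"dz":-0.01,"twist":0,"grip":-1},{"dx":0.016,"dy":0,"dz":-0.02,"twist":0,"grip":-1},{"dx":0.024,"dy":0,"dz":-0.03,"twist":0,"grip":-1},{"dx":0.028,"dy":0,"dz":-0.04,"twist":0,"grip":-1},{"dx":0.028,"dy":0,"dz":-0.05,"twist":0,"grip":-1}]'
python3 - <<'E'
from h import *
a=arm.grab_frame("side")[70:270,240:440];b=arm.grab_frame("top")[100:300,270:470]
cv2.imwrite("pics/h1.png",cv2.resize(np.hstack([a,b]),None,fx=2,fy=2,interpolation=2)[:,:,::-1])
E
```

```text
t: 2.28
eef_pos: [0.6097, 0.0279, 0.2091]
ee_rot: [3.141, -0.002, -2.858]
force: [-0.7, 0.9, -0.2]
width: 0.0004
gripper_force: 0.0
t: 2.7
eef_pos: [0.6377, 0.0282, 0.1612]
ee_rot: [-3.142, 0.001, -2.858]
force: [0.2, -0.4, 0.5]
width: 0.0007
gripper_force: 0.0
```

View pics/h1.png

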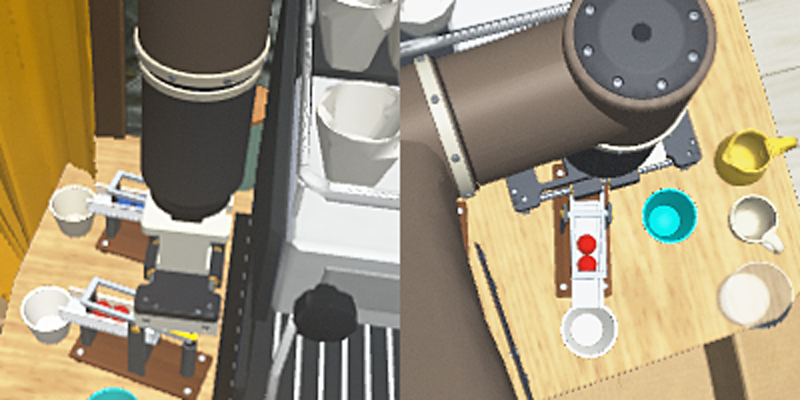

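There is a clear gap to the machine (side view), and the fingers are over the paddle, which peeks out yellow at (190,335) in this composite. Pressing in steps while watching the force.

```bash
python3 -m crank '[{"dx":0,"dy":0.001,"dz":-0.01,"twist":0,"grip":-1},{"dx":0,"dy":0.001,"dz":-0.02,"twist":0,"grip":-1},{"dx":0,"dy":0.001,"dz":-0.03,"twist":0,"grip":-1},{"dx":0,"dy":0.001,"dz":-0.036,"twist":0,"grip":-1},{"dx":0,"dy":0.001,"dz":-0.036,"twist":0,"grip":-1}]' && python3 -m crank '[{"dx":0,"dy":0,"dz":-0.004,"twist":0,"grip":-1},{"dx":0,"dy":0,"dz":-0.008,"twist":0,"grip":-1},{"dx":0,"dy":0,"dz":-0.012,"twist":0,"grip":-1},{"dx":0,"dy":0,"dz":-0.018,"twist":0,"grip":-1},{"dx":0,"dy":0,"dz":-0.018,"twist":0,"grip":-1}]' && python3 -m crank '[{"dx":0,"dy":0,"dz":0,"twist":0,"grip":-1},{"dx":0,"dy":0,"dz":0,"twist":0,"grip":-1},{"dx":0,"dy":0,"dz":0,"twist":0,"grip":-1},{"dx":0,"dy":0,"dz":0,"twist":0,"grip":-1},{"dx":0,"dy":0,"dz":0,"twist":0,"grip":-1}]'
python3 - <<'E'
from h import *
a=arm.grab_frame("side")[130:280,240:390];b=arm.grab_frame("top")[150:300,300:450]
cv2.imwrite("pics/p1.png",cv2.resize(np.hstack([a,b]),None,fx=2.6,fy=2.6,interpolation=2)[:,:,::-1])
E
```

```text
t: 3.22
eef_pos: [0.6358, 0.0288, 0.1237]
ee_rot: [3.141, -0.003, -2.858]
force: [-0.3, -0.6, -0.1]
width: 0.0005
gripper_force: 0.0
t: 3.63
eef_pos: [0.6378, 0.0291, 0.1075]
ee_rot: [-3.141, 0.002, -2.858]
force: [1.8, 0.3, 3.7]
width: 0.0006
gripper_force: 2.1
t: 4.05
eef_pos: [0.6375, 0.0291, 0.108]
ee_rot: [-3.142, 0.001, -2.858]
force: [3.5, 0.3, 3.9]
width: 0.0005
gripper_force: 2.2
```

View pics/p1.png

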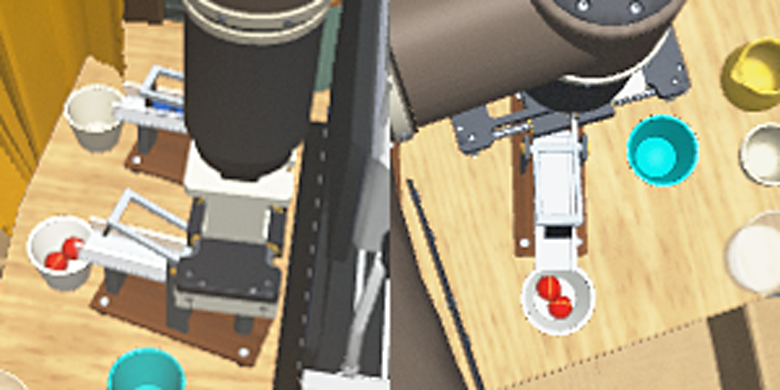

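Both red balls are already in the white bowl, at (548,287) and (560,307) in the composite, and the chute is empty. Releasing the paddle and rising clear.

```bash
python3 -m crank '[{"dx":0,"dy":0,"dz":0.005,"twist":0,"grip":-1},{"dx":0,"dy":0,"dz":0.012,"twist":0,"grip":-1},{"dx":0,"dy":0,"dz":0.025,"twist":0,"grip":-1},{"dx":0,"dy":0,"dz":0.045,"twist":0,"grip":-1},{"dx":0,"dy":0,"dz":0.065,"twist":0,"grip":-1}]' && python3 -m crank '[{"dx":-0.01,"dy":0,"dz":0.03,"twist":0,"grip":-1},{"dx":-0.03,"dy":0,"dz":0.06,"twist":0,"grip":-1},{"dx":-0.055,"dy":-0.01,"dz":0.09,"twist":0,"grip":-1},{"dx":-0.075,"dy":-0.03,"dz":0.11,"twist":0,"grip":-1},{"dx":-0.085,"dy":-0.05,"dz":0.11,"twist":0,"grip":-1}]' && python3 -m crank '[{"dx":-0.005,"dy":-0.03,"dz":0,"twist":0,"grip":-1},{"dx":-0.02,"dy":-0.065,"dz":0,"twist":0,"grip":-1},{"dx":-0.035,"dy":-0.1,"dz":0,"twist":0,"grip":-1},{"dx":-0.05,"dy":-0.135,"dz":0,"twist":0,"grip":-1},{"dx":-0.055,"dy":-0.15,"dz":0,"twist":0,"grip":-1}]' && python3 -m crank '[{"dx":0,"dy":0,"dz":0,"twist":0,"grip":-1},{"dx":0,"dy":0,"dz":0,"twist":0,"grip":-1},{"dx":0,"dy":0,"dz":0,"twist":0,"grip":-1},{"dx":0,"dy":0,"dz":0,"twist":0,"grip":-1},{"dx":0,"dy":0,"dz":0,"twist":0,"grip":-1}]'
python3 - <<'E'
from h import *
a=arm.grab_frame("side")[130:280,240:390];b=arm.grab_frame("top")[150:300,270:420]
cv2.imwrite("pics/e1.png",cv2.resize(np.hstack([a,b]),None,fx=2.6,fy=2.6,interpolation=2)[:,:,::-1])
E
```

```text
t: 4.57
eef_pos: [0.6349, 0.0287, 0.1721]
ee_rot: [3.141, -0.005, -2.858]
force: [0.6, 0.3, -0.3]
width: 0.0003
gripper_force: 0.0
t: 4.98
eef_pos: [0.5506, -0.0212, 0.2875]
ee_rot: [-3.141, 0.005, -2.856]
force: [0.8, 0.0, -0.8]
width: 0.0002
gripper_force: 0.0
t: 5.4
eef_pos: [0.4934, -0.1734, 0.2823]
ee_rot: [3.14, -0.003, -2.859]
force: [0.5, 0.1, -0.8]
width: 0.0003
gripper_force: 0.0
t: 5.82
eef_pos: [0.4971, -0.1701, 0.2823]
ee_rot: [3.141, -0.001, -2.857]
force: [0.4, 1.2, 0.1]
width: 0.0004
gripper_force: 0.0
```

View pics/e1.png

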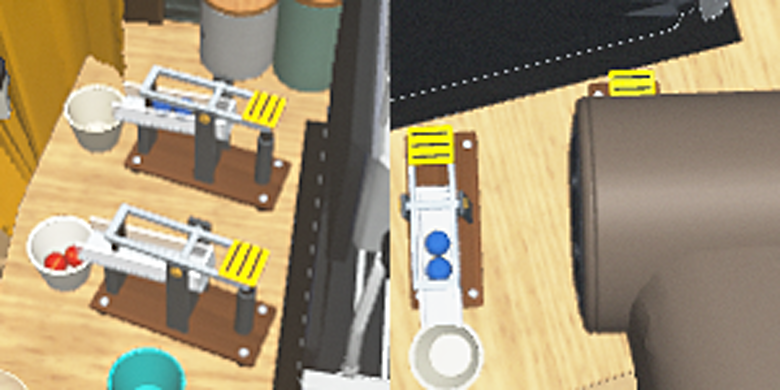

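The side view shows the red paddle back up at (245,262) and its gate shut. Both red balls are in the bowl at (62,260), and the blue dispenser is untouched.

```bash
python3 -c "
from station import arm
print(arm.job_done())"
```

```text
the job is handed in; nothing more can be done
None
```

Both red balls are in the white bowl, the red paddle is back up with its gate shut, the blue dispenser was left alone, and the job is handed in after about 6 s of robot time.

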